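Screw the filler plug into the glue tank

TASK

Close the glue tank: pick up the square-headed steel plug, set it upright in the filler neck, and turn it back (anticlockwise seen from above) with hardly any pressure until it drops into the start of the thread. Then screw it in clockwise, never forcing it, until its shoulder is fully home on the rim of the neck, and let go. Leave the pencil, the wax tin, the sanding block and the tape roll where they are.

Things in the scene. Friction and masses are not known exactly. Their poses are not given: they have to be found in the camera images.
- plug: Loose steel screw plug, 60 mm tall, about 0.3 kg, standing upright on its nose. Origin: centre of its underside, z up its axis. Shank 27 mm diameter from 0 to 27 mm (lowest 4 mm tapered); shoulder disc 56 mm diameter from 27 to 32 mm; square head 28 x 28 mm from 32 to 60 mm, its sides square to the plug's x and y axes.
- plug_shoulder (a point): On the plug's axis at the underside of the shoulder disc, 27 mm above the plug's origin; axes as the plug's.
- plug_pins (a point): On the plug's axis, 7.8 mm above its origin, level with three round radial pins, 5 mm thick, that reach out to 19 mm radius at 0, 120 and 240 degrees from the plug's x axis: they run in the thread.
- glue_tank: Fixed grey steel tank 132 x 112 x 66 mm (x, y, z) with a steel filler neck on top. Origin: centre of its underside.
- neck_rim (a point): Centre of the neck's rim, 96 mm above the bench, 25 mm from the tank's centre towards its -x side. Neck 58 mm outside, bore 41 mm, 30 mm deep. A plug put in anyhow stops with its shoulder about 12.5 mm above the rim; dropped into the thread start, about 3 mm above; fully home, on the rim. Over 100 N between plug and tank (some 1 N m of turning) spoils it.
- thread_top (a point): Centre of the thread's flat top face, 9 mm below the rim. Right-handed thread with three openings 120 degrees apart, facing an unknown way (not tied to the tank's yaw), 10 degrees wider than a pin. Turned anticlockwise, at most 110 degrees, the pins drop in; a wall ends the opening, so turning on anticlockwise jams. A 3 mm lip on the face stops clockwise turning before the drop.
- seal (a joint): Sprung sealing ring in the rim, 51 mm outside: 0 = standing 3 mm proud of the rim, 0.003 = pressed flush (m, down positive). About 3 N per mm. After the drop, 65 to 95 degrees clockwise draws the shoulder down against it onto the rim (10 degrees more jams), about 4.5 mm per radian; the thread then holds by its own friction.
- carpenter_pencil: Flat pencil 15 x 186 x 9 mm lying on the bench, a bystander. Origin: centre of its underside.
- wax_tin: Round tin 78 mm diameter, 34 mm tall, a bystander. Origin: centre of its underside.
- sanding_block: Block 70 x 110 x 31 mm, a bystander. Origin: centre of its underside.
- masking_tape: Roll of tape lying flat, 104 mm diameter, 25 mm tall, a bystander. Origin: centre of its underside.
Mind the look-alikes: they are no part of the job. What is shaped like the plug but purple or turquoise is not meant.

How it is judged:
By the outcome, as a careful person would: the job done as asked, in the order asked, and still so for the second after the job is handed in, with the robot touching nothing.
It also fails if it takes over 69 s, if anything falls off the work surface, if the arm or the gripper's body presses on something with over 40 N, if the wrist force passes 120 N, or if a joint passes its speed limit or range.

ROBOT

A 7-joint arm with a two-finger parallel gripper is mounted at the origin on a cart in front of the work surface, level with it; the furniture and walls round the work are solid. World frame = base frame: x ahead of the robot, y to its left, z up, the work surface at z = 0. Lengths are in m, angles in rad, forces in N, time in s.
With the tool pointing down it reaches from about 0.4 to 0.85 m from the base axis. Payload 4.5 kg.
Tool frame: the origin (TCP) lies between the finger pads; the fingertips stand 19 mm ahead of it and the grasp point (between the pads) is the TCP; z points along the fingers, y is the direction in which the jaws open and shut (so a half turn about z gives the same grasp; the last joint's range is limited). The gripper opens to 88 mm and grips with 3 to 60 N. Pads are 18 mm wide; open, the fingers measure 123 mm over their backs; the gripper's body (75 mm by 187 mm) begins 45 mm behind the grasp point.
Start: joints at [-1.29, 0.689, -0.195, 1.565, 0.157, 0.902, -0.215], TCP at [0.153, 0.606, 0.258] pointing down, gripper open.
Joint ranges: [-3.01, 3.01], [-0.46, 2.08], [-1.47, 1.51], [0.13, 2.56], [-1, 4.14], [0.04, 2.09], [-2.66, 2.66]. Speed limits (rad/s): [2.57, 2.57, 3.14, 3.14, 3.14, 3.14, 3.14].

INTERFACE

Orientations are given as a unit quaternion [x, y, z, w].
In Python, from plant import status, snapshot, finish_job, cut_out, tip_of gives the robot as it stands. The module is installed in compiled form; this text tells all that it offers.
- The arm moves only by the tool carry_out, never from a script. Its arguments are lists of equal length, an entry for each row: "linear": the shift along the world's x, y, z in m, a list of three; "roll": the turn about the world's z in rad. A call has 1 to 8 rows; each row is the pose to reach, as a shift and turn from the pose measured when the call began; what a row does not reach only later rows make up. A row lasts 1/12 s, in which the tool goes at most 41.7 mm and 7.16 degrees, less where a joint would pass 70% of its speed; a pose out of reach is approached as far as the arm can. A call with a gripper value outside its range is refused whole. "gripper" is the opening, from 0 (shut) to 1 (fully open), set as the call begins (left out, the last holds). The fingers move at their own pace and stop on an object; "grip_force" is the grip in N (left out, the last holds). Time passes only in rows, so rows that repeat a pose let the fingers close. It gives the time, the measured TCP pose, the force and the opening at its end, in the units of the state.
- status.get_state(): the state, without advancing time (a new reading comes with each control period).
- snapshot(name): name is "scene" or "top" or "wrist"; returns a dict with "img" (384x512x3 uint8, red, green, blue), "range_z" (384x512 float32, m along the optical axis (not along the pixel's ray), 0 where there is no reading), "fx", "fy", "cx", "cy" (pixels), "k1" (the pictures are not rectified: a ray, as slopes to the right and down, at radius r is drawn at 1 + k1 r^2 times it, then the intrinsics apply), "world_from_camera" (4x4, takes a point from camera to world coordinates). Camera axes: x right, y down, z forward; pixel columns grow to the right and rows downward; lengths in m; the calibration is good to about 2 mm. A picture is of the moment at which its call begins.
- finish_job(): hands the job in, once; it reports no verdict.
Trained networks look in a picture, given as the dict that the camera call returned (one of the last four; its "shot" number tells which), for a name from the list of things; names that differ only in an ending like _2 or _b are one class to them, and where a whole thing is asked for, a point or a joint stands for the part that bears it (a point fixed in the world has none). Each returns a list of dicts, best first, with "confidence" (0 to 1); they miss things now and then, are a little off and sometimes report something else, mostly with a low value. They report only what shows in the picture. A call takes as long as a camera call. They do not tell look-alikes from the thing itself.
- cut_out(picture, query): "region" (384x512 bool, what is visible of it) and "pixel" ([column, row] in pixels, amid what is visible of it).
- tip_of(picture, query): "pixel" ([column, row] in pixels: a listed point, or the origin of a listed thing).
The state is a dict: "clock": time; "q": joint angles; "qd": joint speeds; "joint_torque": joint torques, N m; "tool_pos": TCP position; "eef_rot": TCP orientation; "contact_force": force on the tool from outside, world axes, zero at the start; "moment": the same for the moment, N m; "opening": opening from 0.0 (shut) to 1.0 (fully open).
Only numpy, scipy, OpenCV 4.12 (cv2) and the standard library are available. Lean on these libraries where they do the work, as an engineer would, in place of code of your own. Each camera call takes 0.05 s, during which the arm holds its last target.

## Working session

There is one attempt and no reset: what is moved stays moved. The work goes in short steps, Python scripts to look and compute and a tool call to move; the robot and the scene stay as the last step left them, time stands still between calls to the robot, and variables do not carry over. Pictures are saved under pics/ and viewed, and the job is handed in when it is done.

Besides the shell and the picture viewer there is one more tool, called after "Call:" as name(argument=value, ...) on one line, values as JSON. carry_out: Moves the arm, as the interface text tells. Its arguments: {"type":"object","properties":{"linear":{"type":"array"},"roll":{"type":"array"},"gripper":{"type":"number"},"grip_force":{"type":"number"}},"required":["linear","roll"]}

```bash
mkdir -p pics; cat > h.py <<'E'
import numpy as np, cv2
from plant import status, snapshot, finish_job, cut_out, tip_of
def ray(s,px):
    x=(px[0]-s['cx'])/s['fx'];y=(px[1]-s['cy'])/s['fy']
    a,b=x,y
    for _ in range(30):
        k=1+s['k1']*(a*a+b*b); a,b=x/k,y/k
    return np.array([a,b,1.])
def w(s,px,z=None):
    """world point: by depth, or at world height z"""
    T=np.array(s['world_from_camera']); r=ray(s,px)
    if z is None:
        d=s['range_z'][int(round(px[1])),int(round(px[0]))]; return T[:3,:3]@(r*d)+T[:3,3]
    v=T[:3,:3]@r; return T[:3,3]+v*(z-T[2,3])/v[2]
def cloud(s,mask):
    v,u=np.nonzero(mask&(s['range_z']>0)); 
    return np.array([w(s,(a,b)) for a,b in zip(u,v)])
def proj(s,P):
    T=np.linalg.inv(np.array(s['world_from_camera'])); p=T[:3,:3]@np.array(P)+T[:3,3]
    a,b=p[0]/p[2],p[1]/p[2];k=1+s['k1']*(a*a+b*b)
    return np.array([s['fx']*a*k+s['cx'],s['fy']*b*k+s['cy']])
def save(s,n): cv2.imwrite('pics/'+n+'.png',s['img'][:,:,::-1])
E
python3 - <<'E'
from h import *
np.set_printoptions(precision=4,suppress=True)
print(status.get_state())
for n in ('scene','top','wrist'):
    s=snapshot(n); save(s,n+'0')
    for q in ('plug','glue_tank','neck_rim','plug_shoulder'):
        for f in (tip_of,cut_out):
            for d in f(s,q):
                print(n,q,f.__name__,round(d['confidence'],2),np.array(d['pixel']),w(s,d['pixel']))
E
```

```text
{'clock': 0.0, 'q': array([-1.2902,  0.69  , -0.1945,  1.5663,  0.1573,  0.9025, -0.2151]), 'qd': array([ 0.0006,  0.0003, -0.0013,  0.0005,  0.0025,  0.0012, -0.0013]), 'joint_torque': array([ -0.0001, -52.7555,  -1.2668, -15.3423,  -0.0527,   0.0067,
         0.0002]), 'tool_pos': array([0.1526, 0.6055, 0.2569]), 'eef_rot': array([ 0.123 ,  0.9924, -0.0009, -0.    ]), 'contact_force': array([-0.5687, -0.0359, -0.3173]), 'moment': array([ 0.0014, -0.0032,  0.0006]), 'opening': 1.003906776034856}
scene plug call 0.88 [253.8 257.7] [ 0.4021 -0.2142  0.034 ]
scene plug call 0.74 [271.  230.3] [ 0.4934 -0.2109  0.0321]
scene plug call 0.53 [205.5 154.8] [ 0.6608  0.1017 -0.0006]
scene plug call 0.96 [214.3 247.6] [ 0.3676 -0.1276  0.0548]
scene plug call 0.68 [271.5 223.2] [ 0.5027 -0.2064  0.0476]
scene plug call 0.64 [201.8 147.2] [0.6517 0.1055 0.0358]
scene plug call 0.57 [255.6 248.3] [ 0.4116 -0.2129  0.0603]
scene plug call 0.31 [186.7 180.1] [0.4844 0.0316 0.0894]
scene glue_tank call 0.7 [184.1 189.9] [0.4707 0.0331 0.064 ]
scene glue_tank call 0.97 [184.8 180.8] [0.482  0.0362
[... 1287 characters left out ...]
[191.9 198.6] [0.4972 0.0667 0.065 ]
top neck_rim call 0.84 [190.6 190.9] [0.5171 0.0652 0.0943]
top plug_shoulder call 0.87 [254.  244.5] [ 0.3725 -0.1085  0.0602]
top plug_shoulder call 0.62 [285.3 224.4] [ 0.4295 -0.1945  0.062 ]
top plug_shoulder call 0.52 [289.1 195.6] [ 0.5099 -0.2044  0.0559]
top plug_shoulder call 0.48 [181.5 139.3] [0.6636 0.1001 0.0664]
top plug_shoulder call 0.82 [286.5 226.4] [ 0.424  -0.1979  0.0614]
top plug_shoulder call 0.52 [255.5 242.5] [ 0.3781 -0.1125  0.0598]
top plug_shoulder call 0.5 [290.1 196. ] [ 0.5086 -0.207   0.0601]
top plug_shoulder call 0.44 [180.2 141.8] [0.6578 0.1053 0.0587]
top plug_shoulder call 0.3 [241.2 200.3] [ 0.4964 -0.067   0.0053]
```

View pics/scene0.png

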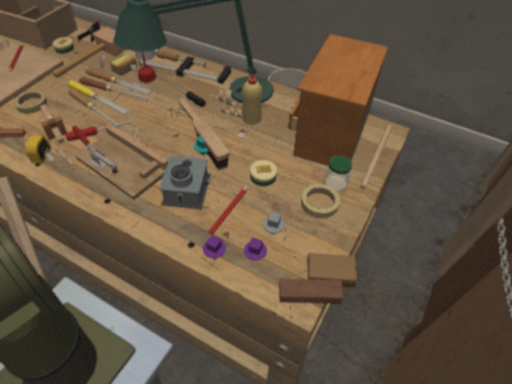

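View pics/top0.png

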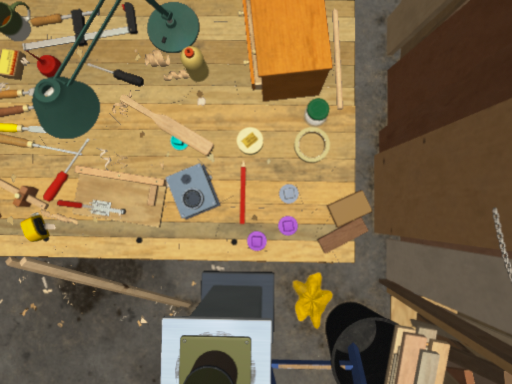

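View pics/wrist0.png

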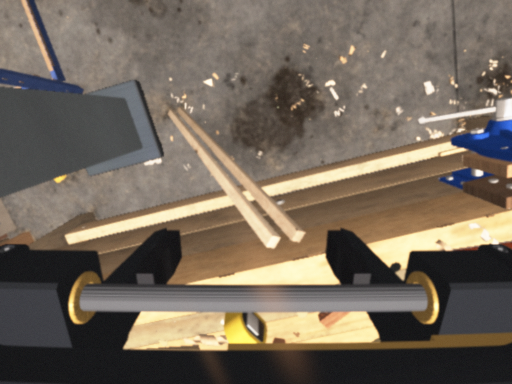

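The scene picture shows the steel plug at about (273,222) and the tank neck at about (180,173). In the top picture they are at (289,193) and (192,199). The purple and turquoise plugs are look-alikes. Next I'll measure with the depth.

```bash
python3 - <<'E'
from h import *
np.set_printoptions(precision=4,suppress=True)
for n in ('top','scene'):
    s=snapshot(n)
    m=np.zeros((384,512),bool)
    c=(289,193) if n=='top' else (273,222)
    m[c[1]-16:c[1]+17,c[0]-16:c[0]+17]=1
    P=cloud(s,m); 
    for lo,hi in((.02,.04),(.05,.07)):
        Q=P[(P[:,2]>lo)&(P[:,2]<hi)]
        if len(Q): print(n,'plug',lo,len(Q),Q.mean(0),Q.min(0),Q.max(0))
    c=(192,192) if n=='top' else (184,182)
    m[:]=0; m[c[1]-35:c[1]+36,c[0]-30:c[0]+31]=1
    P=cloud(s,m)
    Q=P[(P[:,2]>.088)&(P[:,2]<.11)]; print(n,'neck',len(Q),Q.mean(0),(Q.min(0)+Q.max(0))/2,Q.max(0)-Q.min(0))
    Q=P[(P[:,2]>.058)&(P[:,2]<.075)]; print('tank',cv2.minAreaRect((Q[:,:2]*1000).astype(np.float32)),Q[:,2].mean())
s=snapshot('top')
P=cloud(s,np.ones((384,512),bool)); P=P[(P[:,0]>0.2)&(P[:,0]<.9)&(abs(P[:,1])<.7)]
print('height map rows x .2-.9, cols y .7..-.7')
H=np.zeros((14,28))
for p in P:
    i=int((p[0]-.2)/.05);j=int((.7-p[1])/.05); 
    if 0<=i<14 and 0<=j<28: H[i,j]=max(H[i,j],p[2])
for r in H: print(' '.join('%3d'%(v*1000) for v in r))
E
```

```text
top plug 0.02 188 [ 0.5152 -0.2016  0.0317] [ 0.4896 -0.2284  0.0263] [ 0.5416 -0.1765  0.0395]
top plug 0.05 100 [ 0.5163 -0.2016  0.0593] [ 0.5029 -0.2153  0.0524] [ 0.5312 -0.187   0.0632]
top neck 207 [0.4956 0.0603 0.0962] [0.4952 0.0597 0.0957] [0.0546 0.0576 0.0153]
tank ((519.2257080078125, 70.21231079101562), (126.35487365722656, 106.5015869140625), 23.108753204345703) 0.06627926875554262
scene plug 0.02 194 [ 0.5077 -0.2098  0.0319] [ 0.4871 -0.2338  0.0269] [ 0.5402 -0.1793  0.0392]
scene plug 0.05 124 [ 0.5131 -0.2072  0.0582] [ 0.4998 -0.2219  0.0501] [ 0.5316 -0.1916  0.0636]
scene neck 214 [0.492  0.057  0.0946] [0.4946 0.0592 0.0947] [0.0571 0.0564 0.0134]
tank ((542.6559448242188, 74.5378189086914), (182.96234130859375, 116.15342712402344), 20.771015167236328) 0.06547383128738092
height map rows x .2-.9, cols y .7..-.7
  0   0   0   0   0   0   0   0   0   0   0   0   0   0   0   0   0   0   0   0   0   0   0   0   0   0   0   0
  0   0   0   0   0   0   0   0   0   0   0   0   0   0   0   0   0   0   0   0   0   0   0   0   0   0   0   0
  1   5   8   7   5   8   5 
[... 615 characters left out ...]
   6   0   0   0   0   0   0
  5   6  26  19  14  15 334 384 382 324  18  37  70  70   5  37  36   6  28  29  28   5   0   0   0   0   0   0
 29  35  32  16   6  10 349 419 419 369  69  69  70  67   6  38  40   6  31  30  28   6   0   0   0   0   0   0
 31  32  23  17   0   0 340 416 416 369  69  70  65   7   6  35  35   5  88  90  86   5   0   0   0   0   0   0
 34  32  27   0   0   0   5  31 383 381   6   6   9   8   5 147 250 251 250  89  87  23   0   0   0   0   0   0
 39  41  26  12   0   4   6   7 379 377  28   5  48   5   7 150 251 251 252 252  24  20   0   0   0   0   0   0
 42  44  23 134  47   6  15  35  39 374 371  33 174 142   6 151 252 252 252 251  21  21   0   0   0   0   0   0
```

Call:
carry_out(linear=[[0.03, -0.03, 0.03], [0.06, -0.06, 0.06], [0.1, -0.09, 0.08], [0.13, -0.12, 0.09], [0.16, -0.15, 0.09], [0.18, -0.18, 0.09], [0.2, -0.21, 0.09], [0.21, -0.24, 0.09]], roll=[0, 0, 0, 0, 0, 0, 0, 0])

```text
clock: 2.17
tool_pos: [0.3602, 0.3746, 0.3481]
eef_rot: [0.124, 0.992, 0.001, 0.001]
contact_force: [0.7, 0.8, 0.8]
opening: 0.998
```

Call:
carry_out(linear=[[0.02, -0.04, 0], [0.04, -0.08, 0], [0.05, -0.12, 0], [0.06, -0.16, 0], [0.06, -0.2, 0], [0.07, -0.24, 0], [0.07, -0.28, 0], [0.08, -0.32, 0]], roll=[0, 0, 0, 0, 0, 0, 0, 0])

```text
clock: 2.83
tool_pos: [0.4385, 0.055, 0.3483]
eef_rot: [0.123, 0.992, 0.001, 0.001]
contact_force: [-0.1, 0.5, 0.2]
opening: 1.004
```

Call:
carry_out(linear=[[0.0, -0.04, 0], [0.01, -0.08, -0.01], [0.02, -0.12, -0.03], [0.03, -0.16, -0.05], [0.04, -0.2, -0.07], [0.05, -0.24, -0.09], [0.06, -0.26, -0.1], [0.06, -0.26, -0.1]], roll=[0, 0, 0, 0, 0, 0, 0, 0])

```text
clock: 3.5
tool_pos: [0.4979, -0.2132, 0.2451]
eef_rot: [0.128, 0.992, -0.001, -0.001]
contact_force: [0.2, -1.3, 0.4]
opening: 1.002
```

```bash
python3 - <<'E'
from h import *
np.set_printoptions(precision=4,suppress=True)
st=status.get_state(); print(st['tool_pos'],st['q'],st['qd'])
s=snapshot('wrist'); save(s,'wrist1'); print(np.array(s['world_from_camera']))
for q in ('plug','plug_shoulder'):
    for f in (tip_of,cut_out):
        for d in f(s,q): print(q,round(d['confidence'],2),d['pixel'],w(s,d['pixel']))
E
```

```text
[ 0.4979 -0.2132  0.2451] [ 0.3926  0.5948 -0.1211  1.8345  0.1073  0.7193  1.5245] [-0.0598 -0.0682 -0.0707  0.0611 -0.0403  0.0433 -0.0621]
[[ 0.2553  0.9238  0.2855  0.4236]
 [ 0.9669 -0.2427 -0.0794 -0.1919]
 [-0.004   0.2963 -0.9551  0.3718]
 [ 0.      0.      0.      1.    ]]
plug 0.96 [249.0, 116.1] [ 0.4276 -0.1991  0.0594]
plug 0.74 [490.5, 217.6] [0.6551 0.1073 0.0126]
plug 0.65 [264.0, 176.7] [ 0.5006 -0.2     0.0545]
plug 0.61 [306.5, 60.5] [ 0.3878 -0.1251  0.0591]
plug 0.97 [501.2, 216.3] [0.6438 0.1052 0.0334]
plug 0.87 [266.2, 182.6] [ 0.5067 -0.199   0.061 ]
plug 0.87 [310.6, 55.7] [ 0.3845 -0.1202  0.0603]
plug 0.61 [251.0, 114.1] [ 0.4261 -0.1963  0.061 ]
plug_shoulder 0.85 [266.1, 182.0] [ 0.5065 -0.199   0.0591]
plug_shoulder 0.69 [246.6, 110.7] [ 0.4213 -0.2001  0.0598]
plug_shoulder 0.64 [308.3, 56.2] [ 0.3843 -0.1226  0.0604]
plug_shoulder 0.63 [503.2, 225.8] [ 0.4236 -0.1919  0.3718]
plug_shoulder 0.8 [263.9, 182.4] [ 0.5058 -0.2016  0.0609]
plug_shoulder 0.78 [500.6, 218.4] [0.6483 0.1063 0.0313]
plug_shoulder 0.77 [311.0, 56.7] [ 0.3855 -0.1199  0.0599]
plug_shoulder 0.75 [246.4, 111.2] [ 0.4217 -0.2005  0.0596]
```

View pics/wrist1.png

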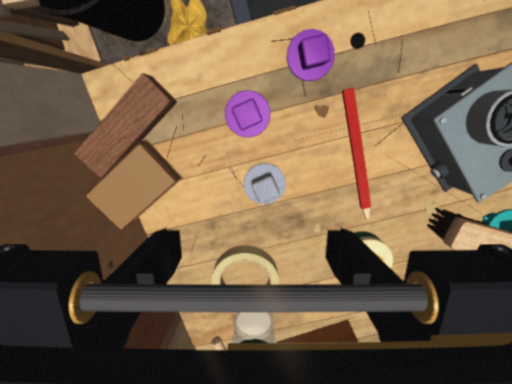

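The wrist picture shows the steel plug at (265,183), with the purple one at (247,113). The neck is at the right edge, around (505,118). Next I'll get the plug's head yaw and centre.

```bash
python3 - <<'E'
from h import *
np.set_printoptions(precision=4,suppress=True)
st=status.get_state(); print(st['tool_pos'],st['qd'])
for n,c in(('wrist',(265,183)),('top',(289,193)),('scene',(273,222))):
    s=snapshot(n)
    m=np.zeros((384,512),bool); m[c[1]-26:c[1]+27,c[0]-26:c[0]+27]=1
    if n!='wrist': m[:]=0; m[c[1]-16:c[1]+17,c[0]-16:c[0]+17]=1
    P=cloud(s,m); Q=P[(P[:,2]>.055)&(P[:,2]<.066)]
    print(n,'head',len(Q),np.median(Q[:,2]),cv2.minAreaRect((Q[:,:2]*1000).astype(np.float32)))
    Q=P[(P[:,2]>.028)&(P[:,2]<.037)]
    print('shoulder',len(Q),cv2.minEnclosingCircle((Q[:,:2]*1000).astype(np.float32)),np.median(Q[:,2]))
    if n=='wrist': cv2.imwrite('pics/crop1.png',cv2.resize(s['img'][c[1]-35:c[1]+36,c[0]-35:c[0]+36,::-1],(568,568),interpolation=cv2.INTER_CUBIC))
E
```

```text
[ 0.4987 -0.2033  0.249 ] [-0.0077 -0.0094 -0.0001  0.0008  0.0017 -0.0001  0.0006]
wrist head 493 0.059216802033658034 ((515.3715209960938, -201.85618591308594), (28.475006103515625, 27.733366012573242), 11.5036039352417)
shoulder 698 ((515.2881469726562, -201.76498413085938), 27.83425521850586) 0.03139779212459351
top head 0 nan ((0.0, 0.0), (0.0, 0.0), 0.0)
shoulder 0 ((0.0, 0.0), 0.0) nan
scene head 105 0.058781536405574486 ((515.7607421875, -205.90992736816406), (29.83274269104004, 27.276123046875), 6.620751857757568)
shoulder 177 ((515.525146484375, -206.01705932617188), 27.87907600402832) 0.03137633831124598
  return _methods._mean(a, axis=axis, dtype=dtype,
  ret = ret.dtype.type(ret / rcount)
```

View pics/crop1.png

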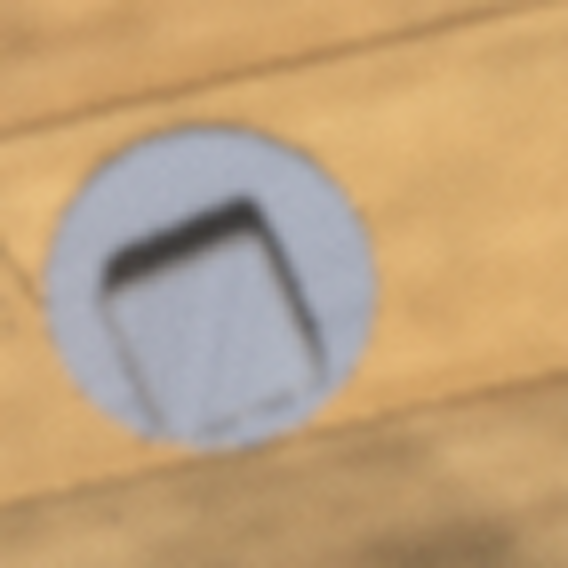

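Call:
carry_out(linear=[[0.003, 0, 0], [0.006, 0, 0], [0.01, 0, 0], [0.012, 0, 0], [0.015, 0.001, -0.01], [0.016, 0.001, -0.02], [0.0165, 0.0013, -0.03], [0.0165, 0.0013, -0.04]], roll=[-0.12, -0.24, -0.36, -0.48, -0.6, -0.72, -0.84, -0.96], gripper=0.62, grip_force=30)

```text
clock: 4.57
tool_pos: [0.5158, -0.2013, 0.2094]
eef_rot: [0.568, 0.823, 0.001, 0.002]
contact_force: [-0.6, 0.2, -0.6]
opening: 0.621
```

```bash
python3 - <<'E'
from h import *
from scipy.spatial.transform import Rotation as R
st=status.get_state(); y=R.from_quat(st['eef_rot']).as_matrix()[:,1]; print(st['tool_pos'],st['qd'],np.degrees(np.arctan2(y[1],y[0])))
E
```

```text
[ 0.51577834 -0.20127197  0.2093821 ] [-0.21898533  0.20533226  0.37349335  0.12526987 -0.45761162 -0.27093747
 -0.97879731] 20.711004124926504
```

Call:
carry_out(linear=[[0, -0.0005, 0], [0, -0.0005, 0], [0, -0.0005, 0], [0, -0.0005, 0]], roll=[-0.1, -0.16, -0.16, -0.16])

```text
clock: 4.9
tool_pos: [0.516, -0.201, 0.2098]
eef_rot: [0.631, 0.776, 0.001, 0.002]
contact_force: [-0.4, -0.0, -0.2]
opening: 0.616
```

```bash
cat >> h.py <<'E'
from scipy.spatial.transform import Rotation as R
np.set_printoptions(precision=4,suppress=True)
def st():
    s=status.get_state(); y=R.from_quat(s['eef_rot']).as_matrix(); 
    print('t',s['clock'],'pos',s['tool_pos'],'yaw',round(float(np.degrees(np.arctan2(y[1,1],y[0,1]))),2),'z',y[:,2],'F',s['contact_force'],'M',s['moment'],'q7',s['q'][6],'op',s['opening'])
    return s
E
python3 - <<'E'
from h import *
st()
s=snapshot('wrist'); save(s,'wrist2')
P=cloud(s,np.ones((384,512),bool)); P=P[np.hypot(P[:,0]-.515,P[:,1]+.202)<.035]
Q=P[(P[:,2]>.055)&(P[:,2]<.066)]
print('head',len(Q),np.median(Q[:,2]),cv2.minAreaRect((Q[:,:2]*1000).astype(np.float32)))
Q=P[(P[:,2]>.028)&(P[:,2]<.037)]
print('shoulder',len(Q),cv2.minEnclosingCircle((Q[:,:2]*1000).astype(np.float32)),np.median(Q[:,2]))
E
```

```text
t 4.9 pos [ 0.516  -0.201   0.2098] yaw 11.73 z [ 0.0043 -0.0017 -1.    ] F [-0.4342 -0.0496 -0.2129] M [-0.121   0.0678  0.0246] q7 0.6949512323270879 op 0.6160778756423146
head 639 0.059427286246123645 ((516.0926513671875, -201.17153930664062), (27.327470779418945, 27.435209274291992), 11.256173133850098)
shoulder 971 ((516.0904541015625, -201.76365661621094), 27.87124252319336) 0.03149491487097761
```

View pics/wrist2.png

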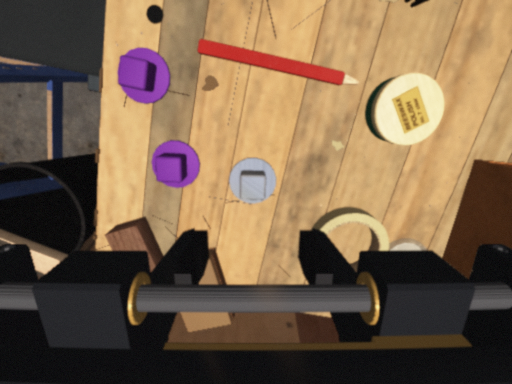

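The wrist picture shows the steel plug at (252,181), centred between the open fingers and lined up with them. Descending.

Call:
carry_out(linear=[[0, -0.0003, -0.03], [0, -0.0003, -0.06], [0, -0.0003, -0.09], [0, -0.0003, -0.115], [0, -0.0003, -0.135], [0, -0.0003, -0.148], [0, -0.0003, -0.155], [0, -0.0003, -0.155]], roll=[0, 0, 0, 0, 0, 0, 0, 0])

```text
clock: 5.62
tool_pos: [0.5155, -0.2012, 0.0538]
eef_rot: [0.631, 0.776, 0.001, 0.001]
contact_force: [0.8, 0.7, -0.9]
opening: 0.616
```

Call:
carry_out(linear=[[0, 0, 0], [0, 0, 0], [0, 0, 0], [0, 0, 0], [0, 0, 0], [0, 0, 0]], roll=[0, 0, 0, 0, 0, 0], gripper=0.0, grip_force=30)

```text
clock: 6.12
tool_pos: [0.516, -0.2013, 0.0546]
eef_rot: [0.631, 0.776, 0.001, 0.002]
contact_force: [-0.5, 0.5, 5.9]
opening: 0.314
```

```bash
python3 - <<'E'
from h import *
st()
E
```

```text
t 6.1167 pos [ 0.516  -0.2013  0.0546] yaw 11.76 z [ 0.0042 -0.001  -1.    ] F [-0.4834  0.5012  5.8958] M [-0.0004  0.1439 -0.0181] q7 0.7424476629630777 op 0.3139369829365838
```

Call:
carry_out(linear=[[0, 0, 0.03], [0, 0, 0.07], [0, 0.02, 0.11], [0, 0.05, 0.15], [-0.005, 0.09, 0.18], [-0.01, 0.13, 0.195], [-0.015, 0.17, 0.195], [-0.02, 0.21, 0.195]], roll=[0, 0, 0, 0, 0, 0, 0, 0])

```text
clock: 6.78
tool_pos: [0.498, -0.0057, 0.2504]
eef_rot: [0.631, 0.775, 0.002, 0.003]
contact_force: [0.6, -0.6, -3.4]
opening: 0.314
```

Call:
carry_out(linear=[[-0.001, 0.03, 0], [-0.001, 0.045, 0], [-0.001, 0.051, 0], [-0.001, 0.051, 0], [-0.001, 0.051, 0]], roll=[0, 0, 0, 0, 0])

```text
clock: 7.2
tool_pos: [0.4967, 0.0439, 0.2502]
eef_rot: [0.632, 0.775, 0.001, 0.003]
contact_force: [-1.2, -0.8, -3.4]
opening: 0.314
```

```bash
python3 - <<'E'
from h import *
a=st()
s=snapshot('wrist'); save(s,'wrist3')
P=cloud(s,np.ones((384,512),bool)); np.save('P3.npy',P)
Q=P[(np.hypot(P[:,0]-.495,P[:,1]-.06)<.05)&(P[:,2]>.09)&(P[:,2]<.101)]
print(len(Q),np.median(Q[:,2]),cv2.minEnclosingCircle((Q[:,:2]*1000).astype(np.float32)),(Q.min(0)+Q.max(0))/2)
for q in('neck_rim','thread_top'):
  for d in tip_of(s,q): print(q,d['confidence'],d['pixel'],w(s,d['pixel'],.096 if q[0]=='n' else .087))
E
```

```text
t 7.2 pos [0.4967 0.0439 0.2502] yaw 11.62 z [ 0.0065 -0.002  -1.    ] F [-1.1854 -0.785  -3.4335] M [-0.136   0.0675 -0.0217] q7 0.278345847824549 op 0.31448860080729657
1136 0.09620587800556632 ((495.7359619140625, 63.3122444152832), 28.746803283691406) [0.4958 0.063  0.0953]
neck_rim 0.97 [256.5, 170.0] [0.4978 0.0613 0.096 ]
thread_top 0.62 [253.0, 167.8] [0.4941 0.0611 0.087 ]
```

View pics/wrist3.png

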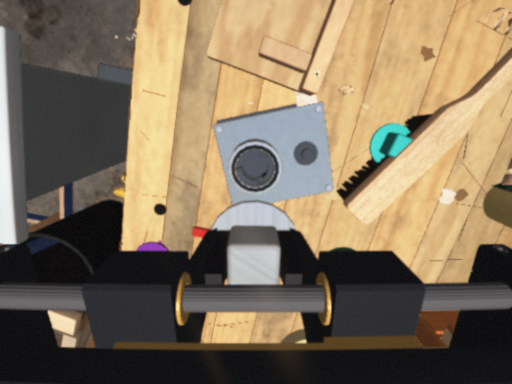

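The wrist picture shows the neck at (256,167) with its bore visible. The held plug is at (254,220). By relative measurement, the TCP goal over the neck is about (0.4956, 0.0633).

Call:
carry_out(linear=[[-0.001, 0.01, 0], [-0.0011, 0.0194, -0.02], [-0.0011, 0.0194, -0.045], [-0.0011, 0.0194, -0.065], [-0.0011, 0.0194, -0.08], [-0.0011, 0.0194, -0.08], [-0.0011, 0.0194, -0.08]], roll=[0, 0, 0, 0, 0, 0, 0])

```text
clock: 7.93
tool_pos: [0.4956, 0.0623, 0.17]
eef_rot: [0.633, 0.774, 0.001, 0.003]
contact_force: [0.3, -0.5, -3.2]
opening: 0.316
```

```bash
python3 - <<'E'
from h import *
a=st()
for n in('wrist','scene','top'):
    s=snapshot(n)
    c=proj(s,(.4956,.063,.12)).astype(int); x,y=np.clip(c,50,460); y=min(max(c[1],50),330)
    k=50
    cv2.imwrite('pics/d_%s.png'%n,cv2.resize(s['img'][y-k:y+k,x-k:x+k,::-1],(400,400),interpolation=cv2.INTER_CUBIC))
import cv2
cv2.imwrite('pics/d1.png',np.hstack([cv2.imread('pics/d_wrist.png'),cv2.imread('pics/d_scene.png')]))
E
```

```text
t 7.9333 pos [0.4956 0.0623 0.17  ] yaw 11.44 z [ 0.0053 -0.0021 -1.    ] F [ 0.2639 -0.457  -3.2259] M [-0.0623  0.036   0.066 ] q7 0.2925671260718509 op 0.3159473400946461
```

View pics/d1.png

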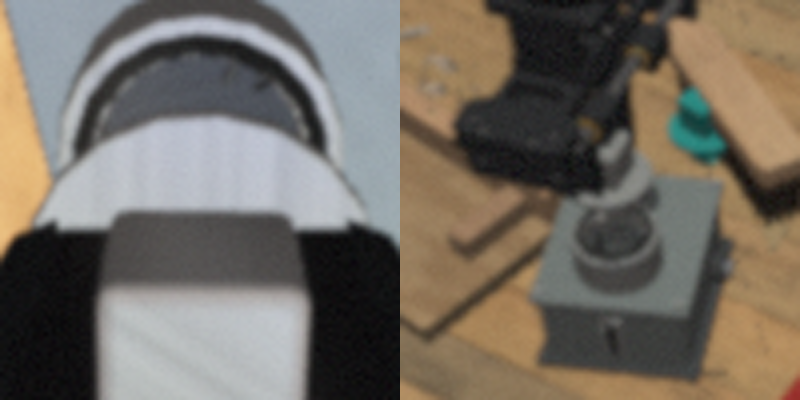

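The wrist crop shows the shoulder disc overlapping the neck concentrically from left to right. The scene crop shows the plug hanging just above the neck. Next I'll check the centring numerically from scene and wrist depth.

```bash
python3 - <<'E'
from h import *
from scipy.optimize import least_squares
def circ(Q,r):
    # outer boundary points -> fixed-radius fit
    c=Q[:,:2].mean(0)
    for _ in range(3):
        d=Q[:,:2]-c; a=np.arctan2(d[:,1],d[:,0]); rr=np.hypot(*d.T); B=[]
        for k in range(36):
            i=np.where((a>=-np.pi+k*np.pi/18)&(a<-np.pi+(k+1)*np.pi/18))[0]
            if len(i):
                j=i[rr[i].argmax()]
                if rr[j]>r*.8: B.append(Q[j,:2])
        B=np.array(B); c=least_squares(lambda p:np.hypot(*(B-p[:2]).T)-p[2],[*c,r],loss='soft_l1',f_scale=.001).x; rad=c[2];c=c[:2]
    return c,rad,len(B)
a=st()
for n in('scene','wrist'):
    s=snapshot(n); P=cloud(s,np.ones((384,512),bool)); 
    if n=='wrist': print((np.array(s['world_from_camera']))[:3,3])
    P=P[np.hypot(P[:,0]-.495,P[:,1]-.06)<.05]
    Q=P[(P[:,2]>.09)&(P[:,2]<.101)]; print(n,'neck',len(Q),circ(Q,.029))
    Q=P[(P[:,2]>.142)&(P[:,2]<.152)]; print(n,'shoulder',len(Q),np.median(Q[:,2]),circ(Q,.028))
P=np.load('P3.npy');P=P[np.hypot(P[:,0]-.495,P[:,1]-.06)<.05];Q=P[(P[:,2]>.09)&(P[:,2]<.101)]; print('P3 neck',circ(Q,.029))
E
```

```text
t 8.0833 pos [0.4967 0.0624 0.1714] yaw 11.46 z [ 0.0091 -0.0016 -1.    ] F [-0.1776  0.1981 -2.2788] M [-0.0406  0.0678  0.0186] q7 0.29290301338781793 op 0.3176097972535779
scene neck 161 (array([0.4937, 0.0582]), np.float64(0.027992463673604813), 32)
scene shoulder 116 0.14790739087714028 (array([0.4956, 0.0576]), np.float64(0.02680079515520948), 21)
[0.4799 0.1394 0.2978]
wrist neck 1060 (array([0.4955, 0.0636]), np.float64(0.02851109274504204), 21)
wrist shoulder 1698 0.14833563453530896 (array([0.4936, 0.0815]), np.float64(0.024831486002139583), 6)
P3 neck (array([0.4958, 0.0633]), np.float64(0.02827490041829508), 36)
```

Call:
carry_out(linear=[[-0.0008, 0.0009, -0.005], [-0.0008, 0.0009, -0.013], [-0.0008, 0.0009, -0.02], [-0.0008, 0.0009, -0.026], [-0.0008, 0.0009, -0.029], [-0.0008, 0.0009, -0.029], [-0.0008, 0.0009, -0.029]], roll=[0, 0, 0, 0, 0, 0, 0], grip_force=20)

```text
clock: 8.77
tool_pos: [0.4956, 0.0633, 0.142]
eef_rot: [0.633, 0.774, 0.002, 0.004]
contact_force: [0.4, -0.6, -2.5]
opening: 0.321
```

```bash
python3 - <<'E'
from h import *
a=st()
E
```

```text
t 8.7667 pos [0.4956 0.0633 0.142 ] yaw 11.47 z [ 0.0083 -0.0016 -1.    ] F [ 0.3975 -0.5658 -2.4906] M [-0.0604  0.0368  0.0494] q7 0.30612564436399364 op 0.32119064063323416
```

Call:
carry_out(linear=[[0, 0, -0.002], [0, 0, -0.004], [0, 0, -0.005], [0, 0, -0.005]], roll=[0, 0, 0, 0])

```text
clock: 9.1
tool_pos: [0.4957, 0.0635, 0.1375]
eef_rot: [0.633, 0.774, 0.002, 0.004]
contact_force: [-1.6, 1.0, 4.0]
opening: 0.316
```

Call:
carry_out(linear=[[0, 0, -0.001], [0, 0, -0.001], [0, 0, -0.001]], roll=[0, 0, 0])

```text
clock: 9.35
tool_pos: [0.4957, 0.0636, 0.1372]
eef_rot: [0.633, 0.774, 0.003, 0.004]
contact_force: [-1.6, 0.3, 6.1]
opening: 0.317
```

Call:
carry_out(linear=[[0, 0, 0], [0, 0, 0], [0, 0, -0.0003], [0, 0, -0.0003]], roll=[0.05, 0.1, 0.14, 0.14])

```text
clock: 9.68
tool_pos: [0.4957, 0.0633, 0.1382]
eef_rot: [0.577, 0.817, 0.003, 0.004]
contact_force: [-2.8, -0.7, 12.7]
opening: 0.312
```

```bash
python3 - <<'E'
from h import *
a=st()
E
```

```text
t 9.6833 pos [0.4957 0.0633 0.1382] yaw 19.52 z [ 0.0099  0.0011 -1.    ] F [-2.756  -0.7063 12.7475] M [-0.2482  0.691   0.0958] q7 0.3910930050875245 op 0.3120629843316944
```

Call:
carry_out(linear=[[-0.0003, 0, 0.0005], [-0.0003, 0, 0.0003], [-0.0003, 0, 0.0002], [-0.0003, 0, 0.0002]], roll=[0, 0, 0, 0])

```text
clock: 10.02
tool_pos: [0.4955, 0.0633, 0.1387]
eef_rot: [0.577, 0.817, 0.003, 0.004]
contact_force: [-1.5, 0.1, 6.6]
opening: 0.319
```

```bash
python3 - <<'E'
from h import *
a=st()
E
```

```text
t 10.0167 pos [0.4955 0.0633 0.1387] yaw 19.51 z [ 0.0104  0.0011 -0.9999] F [-1.4805  0.1024  6.5717] M [-0.0786  0.3928  0.0346] q7 0.390985944617148 op 0.3186910443128247
```

Call:
carry_out(linear=[[-0.0002, 0, 0], [-0.0002, 0, 0], [-0.0002, 0, 0], [-0.0002, 0, 0]], roll=[0.05, 0.1, 0.14, 0.14])

```text
clock: 10.35
tool_pos: [0.4951, 0.0633, 0.1385]
eef_rot: [0.518, 0.855, 0.004, 0.003]
contact_force: [-1.4, 0.4, 0.1]
opening: 0.319
```

```bash
python3 - <<'E'
from h import *
a=st()
s=snapshot('scene'); P=cloud(s,np.ones((384,512),bool)); P=P[np.hypot(P[:,0]-.495,P[:,1]-.06)<.05]
for z in np.arange(.09,.15,.003): print(round(z,3),((P[:,2]>=z)&(P[:,2]<z+.003)).sum(),end='; ')
save(s,'s4'); c=proj(s,(.4956,.063,.12)).astype(int); x,y=c; cv2.imwrite('pics/s4c.png',cv2.resize(s['img'][y-40:y+40,x-40:x+40,::-1],(560,560),interpolation=cv2.INTER_CUBIC))
E
```

```text
t 10.35 pos [0.4951 0.0633 0.1385] yaw 27.61 z [ 0.0096  0.0026 -1.    ] F [-1.4435  0.3635  0.0807] M [-0.0054  0.2443  0.0146] q7 0.4731600838234337 op 0.3191504374140664
0.09 20; 0.093 60; 0.096 36; 0.099 4; 0.102 0; 0.105 0; 0.108 8; 0.111 23; 0.114 57; 0.117 6; 0.12 2; 0.123 4; 0.126 0; 0.129 2; 0.132 2; 0.135 1; 0.138 1; 0.141 3; 0.144 0; 0.147 0;
```

View pics/s4c.png

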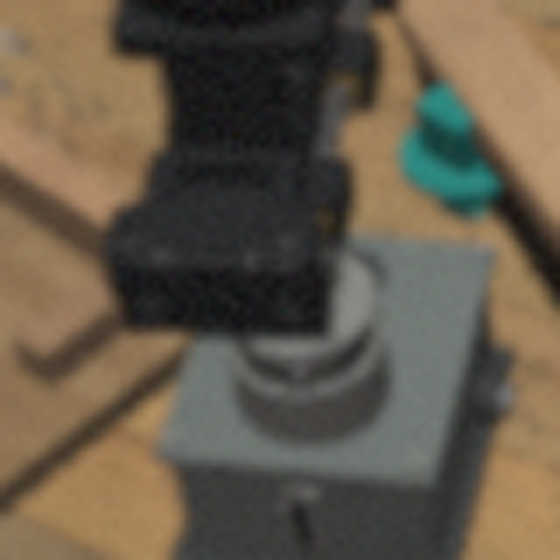

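The scene crop shows the plug upright in the neck, its shoulder about 13 mm above the rim. It is resting on the thread's top face, so I'll keep turning anticlockwise lightly.

Call:
carry_out(linear=[[0, 0, -0.0002], [0, 0, -0.0002], [0, 0, -0.0003], [0, 0, -0.0003]], roll=[0.05, 0.1, 0.15, 0.15])

```text
clock: 10.73
tool_pos: [0.4951, 0.0633, 0.1378]
eef_rot: [0.453, 0.891, 0.004, 0.003]
contact_force: [-0.4, -0.4, -2.8]
opening: 0.319
```

Call:
carry_out(linear=[[0, 0, -0.0001], [0, 0, -0.0001], [0, 0, -0.0002], [0, 0, -0.0002]], roll=[0.05, 0.1, 0.15, 0.15])

```text
clock: 11.07
tool_pos: [0.495, 0.0633, 0.1373]
eef_rot: [0.385, 0.923, 0.004, 0.002]
contact_force: [-0.3, -0.1, -2.1]
opening: 0.315
```

```bash
python3 - <<'E'
from h import *
a=st()
E
```

```text
t 11.0667 pos [0.495  0.0633 0.1373] yaw 44.68 z [ 0.0075  0.0054 -1.    ] F [-0.2627 -0.1047 -2.1195] M [0.0474 0.0768 0.0299] q7 0.6459744601763525 op 0.3153491019330264
```

Call:
carry_out(linear=[[0, 0, -0.0008], [0, 0, -0.0015], [0, 0, -0.0015], [0, 0, -0.0015]], roll=[0, 0, 0, 0])

```text
clock: 11.4
tool_pos: [0.4951, 0.0633, 0.136]
eef_rot: [0.386, 0.923, 0.004, 0.003]
contact_force: [-1.7, 0.5, 2.0]
opening: 0.313
```

Call:
carry_out(linear=[[0, 0, 0], [0, 0, 0], [0, 0, -0.0002], [0, 0, -0.0002]], roll=[0.05, 0.1, 0.14, 0.14])

```text
clock: 11.73
tool_pos: [0.4952, 0.0632, 0.1359]
eef_rot: [0.32, 0.947, 0.004, 0.002]
contact_force: [-0.7, 0.4, 2.3]
opening: 0.315
```

```bash
python3 - <<'E'
from h import *
a=st()
E
```

```text
t 11.7333 pos [0.4952 0.0632 0.1359] yaw 52.7 z [ 0.0073  0.0065 -1.    ] F [-0.7223  0.379   2.2533] M [-0.1868  0.221  -0.0196] q7 0.7270389638009188 op 0.31451336129901175
```

Call:
carry_out(linear=[[0, 0, 0], [0, 0, 0], [0, 0, -0.0002], [0, 0, -0.0002]], roll=[0.05, 0.1, 0.14, 0.14])

```text
clock: 12.07
tool_pos: [0.4951, 0.0629, 0.1359]
eef_rot: [0.253, 0.968, 0.004, 0.002]
contact_force: [-0.7, -0.7, 3.4]
opening: 0.318
```

Call:
carry_out(linear=[[0, 0, -0.0002], [0, 0, -0.0005], [0, 0, -0.0005]], roll=[0, 0, 0])

```text
clock: 12.32
tool_pos: [0.4952, 0.0629, 0.1358]
eef_rot: [0.253, 0.967, 0.004, 0.002]
contact_force: [-2.1, -1.1, 6.8]
opening: 0.319
```

Call:
carry_out(linear=[[-0.0002, 0, 0.0001], [-0.0002, 0, 0.0001], [-0.0002, 0, 0], [-0.0002, 0, 0]], roll=[0.05, 0.1, 0.14, 0.14])

```text
clock: 12.65
tool_pos: [0.495, 0.0627, 0.1359]
eef_rot: [0.185, 0.983, 0.004, 0.002]
contact_force: [-1.6, -1.3, 4.0]
opening: 0.312
```

```bash
python3 - <<'E'
from h import *
a=st()
E
```

```text
t 12.65 pos [0.495  0.0627 0.1359] yaw 68.72 z [ 0.0056  0.008  -1.    ] F [-1.5721 -1.2991  3.9991] M [-0.3488  0.281   0.0508] q7 0.8898918641596756 op 0.31167503152084913
```

Call:
carry_out(linear=[[-0.0001, 0, 0], [-0.0001, 0, 0], [-0.0001, 0, -0.0001], [-0.0001, 0, -0.0001]], roll=[0.05, 0.1, 0.14, 0.14])

```text
clock: 12.98
tool_pos: [0.495, 0.0624, 0.1359]
eef_rot: [0.115, 0.993, 0.005, 0.002]
contact_force: [-1.1, -2.2, 5.5]
opening: 0.316
```

Call:
carry_out(linear=[[0, 0, 0], [0, 0, 0], [0, 0, -0.0002], [0, 0, -0.0002]], roll=[0.05, 0.1, 0.14, 0.14])

```text
clock: 13.32
tool_pos: [0.495, 0.0621, 0.1358]
eef_rot: [0.046, 0.999, 0.004, 0.001]
contact_force: [-1.4, -1.8, 5.7]
opening: 0.316
```

```bash
python3 - <<'E'
from h import *
a=st()
E
```

```text
t 13.3167 pos [0.495  0.0621 0.1358] yaw 84.78 z [ 0.0032  0.0088 -1.    ] F [-1.3614 -1.7921  5.7399] M [-0.533   0.3168  0.0688] q7 1.055442244177784 op 0.3155153234793758
```

Call:
carry_out(linear=[[0, 0, 0], [0, 0, 0], [0, 0, -0.0001], [0, 0, -0.0001]], roll=[0.05, 0.1, 0.14, 0.14])

```text
clock: 13.65
tool_pos: [0.495, 0.0619, 0.1359]
eef_rot: [-0.025, 1.0, 0.004, 0.001]
contact_force: [-1.2, -2.0, 5.8]
opening: 0.316
```

```bash
python3 - <<'E'
from h import *
a=st()
E
```

```text
t 13.65 pos [0.495  0.0619 0.1359] yaw 92.84 z [ 0.002  0.009 -1.   ] F [-1.2078 -2.0238  5.7833] M [-0.5016  0.2574  0.0108] q7 1.1396585702666098 op 0.3156478309411689
```

Call:
carry_out(linear=[[0, 0, 0], [0, 0, 0], [0, 0, -0.0001], [0, 0, -0.0001]], roll=[0.05, 0.1, 0.14, 0.14])

```text
clock: 13.98
tool_pos: [0.4951, 0.0616, 0.1359]
eef_rot: [-0.095, 0.995, 0.004, 0.001]
contact_force: [-1.2, -1.8, 6.2]
opening: 0.318
```

```bash
python3 - <<'E'
from h import *
a=st()
s=snapshot('wrist'); save(s,'wrist5')
E
```

```text
t 13.9833 pos [0.4951 0.0616 0.1359] yaw 100.91 z [ 0.0008  0.009  -1.    ] F [-1.1795 -1.7777  6.2394] M [-0.4802  0.142   0.0264] q7 1.2252246938619153 op 0.3184160222867769
```

View pics/wrist5.png

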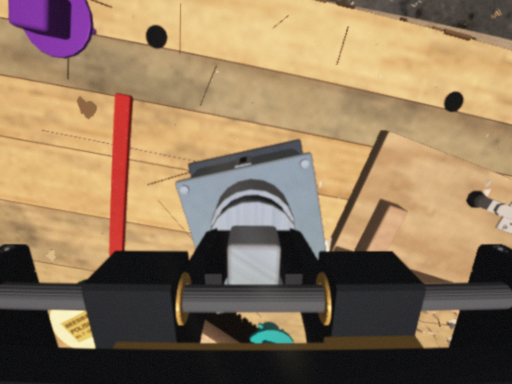

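The wrist picture shows the head, at (254,250), still square between the pads, so the plug is turning with the gripper. I'll carry on.

Call:
carry_out(linear=[[0, 0, 0], [0, 0, 0], [0, 0, -0.0001], [0, 0, -0.0001]], roll=[0.05, 0.1, 0.14, 0.14])

```text
clock: 14.37
tool_pos: [0.4951, 0.0612, 0.1358]
eef_rot: [-0.164, 0.986, 0.004, 0.0]
contact_force: [-1.6, -2.5, 5.8]
opening: 0.315
```

```bash
python3 - <<'E'
from h import *
a=st()
E
```

```text
t 14.3667 pos [0.4951 0.0612 0.1358] yaw 108.92 z [-0.0004  0.0088 -1.    ] F [-1.6459 -2.4544  5.7538] M [-0.5431  0.2395  0.0211] q7 1.3114763637296345 op 0.3151182813171133
```

Call:
carry_out(linear=[[0, 0.0005, 0.001], [0, 0.001, 0.001], [0, 0.0015, 0.001], [0, 0.0015, 0.001]], roll=[0, 0, 0, 0])

```text
clock: 14.7
tool_pos: [0.495, 0.062, 0.1365]
eef_rot: [-0.164, 0.986, 0.004, -0.0]
contact_force: [0.3, -3.3, -1.7]
opening: 0.318
```

```bash
python3 - <<'E'
from h import *
a=st()
E
```

```text
t 14.7 pos [0.495  0.062  0.1365] yaw 108.88 z [-0.0013  0.0076 -1.    ] F [ 0.2898 -3.2894 -1.653 ] M [-0.8633  0.0708  0.0059] q7 1.310096659726585 op 0.317738447300624
```

Call:
carry_out(linear=[[0, -0.0006, 0], [0, -0.0013, 0], [0, -0.0013, -0.0004], [0, -0.0013, -0.0006]], roll=[0, 0, 0, 0])

```text
clock: 15.03
tool_pos: [0.4949, 0.0613, 0.136]
eef_rot: [-0.164, 0.986, 0.004, 0.0]
contact_force: [-1.0, -1.2, 2.4]
opening: 0.316
```

Call:
carry_out(linear=[[0, 0, 0], [0, 0, -0.0002], [0, 0, -0.0003], [0, 0, -0.0003]], roll=[0.04, 0.08, 0.12, 0.12])

```text
clock: 15.37
tool_pos: [0.4951, 0.0613, 0.1358]
eef_rot: [-0.225, 0.974, 0.004, 0.0]
contact_force: [-0.2, -1.7, 2.1]
opening: 0.316
```

```bash
python3 - <<'E'
from h import *
a=st()
E
```

```text
t 15.3667 pos [0.4951 0.0613 0.1358] yaw 115.96 z [-0.0017  0.0084 -1.    ] F [-0.2031 -1.7442  2.0774] M [-0.3804  0.0039 -0.0363] q7 1.3879275906526634 op 0.3159228821730289
```

Call:
carry_out(linear=[[0, 0, 0], [0, 0, -0.0002], [0, 0, -0.0003], [0, 0, -0.0003]], roll=[0.04, 0.08, 0.1, 0.1])

```text
clock: 15.7
tool_pos: [0.4952, 0.0611, 0.1354]
eef_rot: [-0.273, 0.962, 0.004, -0.0]
contact_force: [0.3, -1.6, -2.0]
opening: 0.319
```

```bash
python3 - <<'E'
from h import *
a=st()
E
```

```text
t 15.7 pos [0.4952 0.0611 0.1354] yaw 121.69 z [-0.0026  0.0083 -1.    ] F [ 0.2684 -1.6223 -1.9831] M [-0.4394 -0.0735  0.0295] q7 1.4514109266574748 op 0.3194411317633365
```

Call:
carry_out(linear=[[0, -0.0002, -0.001], [0, -0.0002, -0.002], [0, -0.0002, -0.002], [0, -0.0002, -0.002]], roll=[0, 0, 0, 0])

```text
clock: 16.03
tool_pos: [0.4951, 0.061, 0.1337]
eef_rot: [-0.273, 0.962, 0.004, -0.0]
contact_force: [-1.2, -1.4, 4.3]
opening: 0.315
```

```bash
python3 - <<'E'
from h import *
a=st()
E
```

```text
t 16.0333 pos [0.4951 0.061  0.1337] yaw 121.71 z [-0.0025  0.0081 -1.    ] F [-1.2408 -1.4217  4.3013] M [-0.4239  0.3038  0.1552] q7 1.4498995207153913 op 0.314580327296521
```

Call:
carry_out(linear=[[0, 0, 0], [0, 0, -0.0007], [0, 0, -0.0014], [0, 0, -0.0014]], roll=[0.03, 0.04, 0.04, 0.04])

```text
clock: 16.37
tool_pos: [0.4947, 0.0607, 0.1319]
eef_rot: [-0.292, 0.956, 0.004, -0.001]
contact_force: [-0.4, -2.3, -1.9]
opening: 0.316
```

```bash
python3 - <<'E'
from h import *
a=st()
E
```

```text
t 16.3667 pos [0.4947 0.0607 0.1319] yaw 123.99 z [-0.0039  0.0076 -1.    ] F [-0.4367 -2.2937 -1.8863] M [-0.5282  0.1423  0.068 ] q7 1.4739684949368146 op 0.3159438556023531
```

Call:
carry_out(linear=[[0, -0.0002, -0.001], [0, -0.0003, -0.002], [0, -0.0003, -0.003], [0, -0.0003, -0.003]], roll=[0, 0, 0, 0])

```text
clock: 16.7
tool_pos: [0.4946, 0.0608, 0.1285]
eef_rot: [-0.292, 0.956, 0.005, -0.001]
contact_force: [-0.6, -0.1, -3.1]
opening: 0.313
```

```bash
python3 - <<'E'
from h import *
a=st()
E
```

```text
t 16.7 pos [0.4946 0.0608 0.1285] yaw 124.01 z [-0.0042  0.0082 -1.    ] F [-0.5575 -0.0838 -3.0678] M [-0.1696  0.0899 -0.0076] q7 1.471374986659992 op 0.31280109937163925
```

Call:
carry_out(linear=[[0, 0, -0.001], [0, 0, -0.002], [0, 0, -0.0025], [0, 0, -0.0025]], roll=[0, 0, 0, 0])

```text
clock: 17.03
tool_pos: [0.4947, 0.061, 0.1265]
eef_rot: [-0.292, 0.956, 0.004, -0.001]
contact_force: [-2.2, -1.0, 3.1]
opening: 0.317
```

```bash
python3 - <<'E'
from h import *
a=st()
E
```

```text
t 17.0333 pos [0.4947 0.061  0.1265] yaw 124.01 z [-0.0036  0.0082 -1.    ] F [-2.1513 -1.0186  3.1303] M [-0.1495  0.2758 -0.0509] q7 1.4688634241389853 op 0.3165044090183282
```

It dropped: z is now 0.1265, against 0.1359 on the face, as predicted. Now I'll screw it in clockwise.

Call:
carry_out(linear=[[0, 0, 0], [0, 0, 0], [0, 0, -0.0002], [0, 0, -0.0002]], roll=[-0.06, -0.12, -0.18, -0.18], grip_force=30)

```text
clock: 17.37
tool_pos: [0.4949, 0.0613, 0.1265]
eef_rot: [-0.205, 0.979, 0.005, 0.0]
contact_force: [-0.9, -1.1, 2.7]
opening: 0.313
```

```bash
python3 - <<'E'
from h import *
a=st()
E
```

```text
t 17.3667 pos [0.4949 0.0613 0.1265] yaw 113.63 z [-0.0013  0.0089 -1.    ] F [-0.8674 -1.135   2.7227] M [-0.1214  0.1603 -0.0479] q7 1.3553837609646597 op 0.31348567812295874
```

Call:
carry_out(linear=[[0, 0, -0.0002], [0, 0, -0.0003], [0, 0, -0.0005], [0, 0, -0.0005]], roll=[-0.06, -0.12, -0.18, -0.18])

```text
clock: 17.7
tool_pos: [0.4949, 0.0615, 0.1262]
eef_rot: [-0.116, 0.993, 0.004, 0.001]
contact_force: [-0.2, -0.3, 1.7]
opening: 0.316
```

```bash
python3 - <<'E'
from h import *
a=st()
E
```

```text
t 17.7 pos [0.4949 0.0615 0.1262] yaw 103.33 z [ 0.0005  0.009  -1.    ] F [-0.2053 -0.311   1.6786] M [-0.1878  0.2142 -0.0519] q7 1.2451427418399394 op 0.31642262112540975
```

Call:
carry_out(linear=[[0, 0, -0.0002], [0, 0, -0.0004], [0, 0, -0.0006], [0, 0, -0.0006]], roll=[-0.06, -0.12, -0.17, -0.17])

```text
clock: 18.03
tool_pos: [0.495, 0.0618, 0.1257]
eef_rot: [-0.032, 0.999, 0.004, 0.001]
contact_force: [-1.2, 0.2, 1.6]
opening: 0.317
```

```bash
python3 - <<'E'
from h import *
a=st()
E
```

```text
t 18.0333 pos [0.495  0.0618 0.1257] yaw 93.69 z [ 0.0023  0.009  -1.    ] F [-1.2111  0.1836  1.59  ] M [-0.1081  0.1739  0.0009] q7 1.1440176926823538 op 0.31744913313672823
```

Call:
carry_out(linear=[[0, 0, -0.0003], [0, 0, -0.0005], [0, 0, -0.0008], [0, 0, -0.0008]], roll=[-0.06, -0.12, -0.17, -0.17])

```text
clock: 18.37
tool_pos: [0.495, 0.0621, 0.125]
eef_rot: [0.052, 0.999, 0.004, 0.002]
contact_force: [-1.3, -0.1, 2.9]
opening: 0.315
```

```bash
python3 - <<'E'
from h import *
a=st()
E
```

```text
t 18.3667 pos [0.495  0.0621 0.125 ] yaw 84.07 z [ 0.0039  0.0087 -1.    ] F [-1.2858 -0.109   2.9027] M [-0.1343  0.3062  0.0266] q7 1.0447849584092337 op 0.31489506682337
```

Call:
carry_out(linear=[[0, 0, -0.0003], [0, 0, -0.0006], [0, 0, -0.0008], [0, 0, -0.0008]], roll=[-0.05, -0.1, -0.14, -0.14])

```text
clock: 18.7
tool_pos: [0.4951, 0.0624, 0.1244]
eef_rot: [0.121, 0.993, 0.004, 0.002]
contact_force: [-1.3, -0.2, 5.2]
opening: 0.315
```

```bash
python3 - <<'E'
from h import *
a=st()
E
```

```text
t 18.7 pos [0.4951 0.0624 0.1244] yaw 76.13 z [ 0.0054  0.0083 -1.    ] F [-1.2606 -0.1789  5.2175] M [-0.0886  0.2815 -0.0355] q7 0.9639418269943377 op 0.31454056730169905
```

Call:
carry_out(linear=[[0, 0, -0.0002], [0, 0, -0.0005], [0, 0, -0.0007], [0, 0, -0.0007]], roll=[-0.05, -0.1, -0.14, -0.14])

```text
clock: 19.03
tool_pos: [0.4951, 0.0626, 0.1239]
eef_rot: [0.189, 0.982, 0.004, 0.003]
contact_force: [-1.4, 0.7, 5.6]
opening: 0.313
```

```bash
python3 - <<'E'
from h import *
a=st()
E
```

```text
t 19.0333 pos [0.4951 0.0626 0.1239] yaw 68.2 z [ 0.0067  0.0076 -0.9999] F [-1.3909  0.6722  5.5892] M [-0.1938  0.3323 -0.0158] q7 0.8840102445333512 op 0.31334635953823403
```

Call:
carry_out(linear=[[0, 0, -0.0002], [0, 0, -0.0004], [0, 0, -0.0006], [0, 0, -0.0006]], roll=[-0.04, -0.08, -0.12, -0.12])

```text
clock: 19.37
tool_pos: [0.4952, 0.0628, 0.1237]
eef_rot: [0.247, 0.969, 0.004, 0.003]
contact_force: [-2.0, 0.8, 6.8]
opening: 0.313
```

```bash
python3 - <<'E'
from h import *
a=st()
E
```

```text
t 19.3667 pos [0.4952 0.0628 0.1237] yaw 61.4 z [ 0.0078  0.0069 -0.9999] F [-1.9904  0.8472  6.8276] M [-0.1477  0.4063 -0.009 ] q7 0.8160811483739646 op 0.31315666396952385
```

Call:
carry_out(linear=[[0, 0, -0.0001], [0, 0, -0.0003], [0, 0, -0.0005], [0, 0, -0.0005]], roll=[-0.04, -0.08, -0.12, -0.12])

```text
clock: 19.7
tool_pos: [0.4954, 0.0629, 0.1236]
eef_rot: [0.304, 0.953, 0.004, 0.003]
contact_force: [-1.2, 1.1, 7.7]
opening: 0.315
```

```bash
python3 - <<'E'
from h import *
a=st()
E
```

```text
t 19.7 pos [0.4954 0.0629 0.1236] yaw 54.62 z [ 0.0091  0.0059 -0.9999] F [-1.2414  1.0944  7.6796] M [-0.2609  0.4128  0.0115] q7 0.7486777780656008 op 0.31530573394535755
```

```bash
cat > g.py <<'E'
from h import *
import sys
a=st()
for n in ('scene','wrist'):
    s=snapshot(n); P=cloud(s,np.ones((384,512),bool)); D=np.hypot(P[:,0]-.495,P[:,1]-.062)
    Q=P[(D<.027)&(D>.018)&(P[:,2]<.108)&(P[:,2]>.09)]; print(n,'shoulder top',len(Q),np.median(Q[:,2]) if len(Q) else 0, 'tank top',np.median(P[(D>.035)&(D<.05)&(abs(P[:,2]-.066)<.006)][:,2]))
    x,y=proj(s,(.495,.063,.1)).astype(int); k=35 if n=='scene' else 60; y=min(y,383-k)
    cv2.imwrite('pics/%s_%s.png'%(sys.argv[1],n),cv2.resize(s['img'][y-k:y+k,x-k:x+k,::-1],(400,400),interpolation=cv2.INTER_CUBIC))
cv2.imwrite('pics/%s.png'%sys.argv[1],np.hstack([cv2.imread('pics/%s_%s.png'%(sys.argv[1],n)) for n in('scene','wrist')]))
E
python3 g.py e1
```

```text
t 19.7 pos [0.4954 0.0629 0.1236] yaw 54.62 z [ 0.0091  0.0059 -0.9999] F [-1.2414  1.0944  7.6796] M [-0.2609  0.4128  0.0115] q7 0.7486777780656008 op 0.31530573394535755
scene shoulder top 34 0.09794729423642307 tank top 0.06491304997029945
wrist shoulder top 1407 0.10060020410479115 tank top 0.06557900552686922
```

View pics/e1.png

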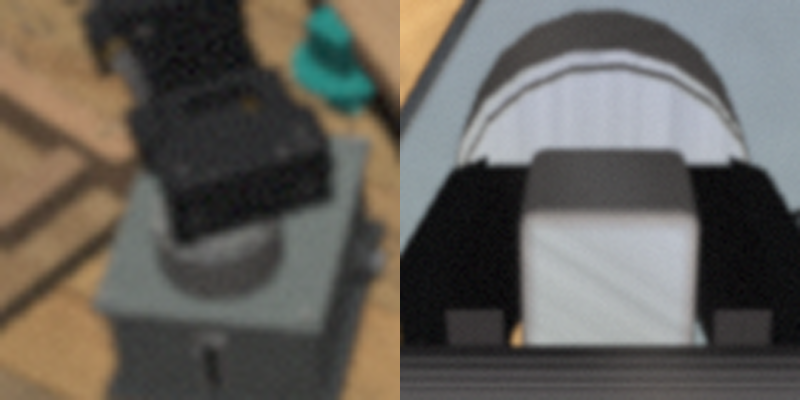

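The scene and wrist pictures show the shoulder sitting at the rim, its top at about 0.1006. I'll back off my pressure and keep turning gently to see whether the thread holds it.

Call:
carry_out(linear=[[0, 0, 0.0003], [0, 0, 0.0005], [0, 0, 0.0005], [0, 0, 0.0005]], roll=[0, -0.03, -0.06, -0.06])

```text
clock: 20.13
tool_pos: [0.4948, 0.0628, 0.1237]
eef_rot: [0.332, 0.943, 0.004, 0.003]
contact_force: [-0.7, -0.5, -2.6]
opening: 0.314
```

```bash
python3 - <<'E'
from h import *
a=st()
E
```

```text
t 20.1333 pos [0.4948 0.0628 0.1237] yaw 51.19 z [ 0.008   0.0051 -1.    ] F [-0.6982 -0.4546 -2.5901] M [-0.2528  0.376   0.0557] q7 0.714586275739915 op 0.3137230439101421
```

Call:
carry_out(linear=[[0, 0, 0], [0, 0, 0], [0, 0, 0], [0, 0, 0]], roll=[-0.03, -0.06, -0.07, -0.07])

```text
clock: 20.47
tool_pos: [0.4946, 0.0629, 0.1236]
eef_rot: [0.365, 0.931, 0.003, 0.003]
contact_force: [-0.7, -0.1, -1.0]
opening: 0.315
```

```bash
python3 - <<'E'
from h import *
a=st()
E
```

```text
t 20.4667 pos [0.4946 0.0629 0.1236] yaw 47.18 z [ 0.0078  0.0043 -1.    ] F [-0.7343 -0.1198 -1.0002] M [-0.334   0.3702  0.4266] q7 0.6747533194757369 op 0.31543422430834905
```

Call:
carry_out(linear=[[0, 0, 0], [0, 0, 0], [0, 0, 0]], roll=[-0.02, -0.02, -0.02])

```text
clock: 20.72
tool_pos: [0.4946, 0.063, 0.1236]
eef_rot: [0.374, 0.927, 0.003, 0.003]
contact_force: [-0.6, 1.0, -1.3]
opening: 0.315
```

```bash
python3 g.py e2
```

```text
t 20.7167 pos [0.4946 0.063  0.1236] yaw 46.03 z [ 0.0079  0.0042 -1.    ] F [-0.6046  0.9758 -1.2939] M [-0.2716  0.4017  0.4171] q7 0.6632921854205079 op 0.3153275363034374
scene shoulder top 19 0.09943160021053021 tank top 0.06480934039977931
wrist shoulder top 1298 0.1006357012006011 tank top 0.06560887686011396
```

Resistance has risen to a steady 0.42 N m after 78° of turning. The shoulder top reads 0.1006, so it is home. Letting go.

Call:
carry_out(linear=[[0, 0, 0], [0, 0, 0], [0, 0, 0], [0, 0, 0], [0, 0, 0]], roll=[0, 0, 0, 0, 0], gripper=0.6)

```text
clock: 21.23
tool_pos: [0.4949, 0.063, 0.1237]
eef_rot: [0.375, 0.927, 0.004, 0.003]
contact_force: [-0.3, 0.3, -0.8]
opening: 0.596
```

Call:
carry_out(linear=[[0, 0, 0.01], [0, 0, 0.03], [0, 0, 0.06], [0, 0, 0.09], [0, 0, 0.12], [0, 0, 0.13], [0, 0, 0.13]], roll=[0, 0, 0, 0, 0, 0, 0])

```text
clock: 21.82
tool_pos: [0.4965, 0.0631, 0.2571]
eef_rot: [0.375, 0.927, 0.006, 0.006]
contact_force: [0.0, 0.2, -1.1]
opening: 0.601
```

```bash
python3 g.py e3; python3 - <<'E'
from h import *
s=snapshot('wrist');save(s,'w6')
s=snapshot('top');save(s,'t6')
P=cloud(snapshot('wrist'),np.ones((384,512),bool));D=np.hypot(P[:,0]-.495,P[:,1]-.062)
Q=P[(D<.025)&(P[:,2]>.095)&(P[:,2]<.11)];A=np.c_[Q[:,:2]-[.495,.062],np.ones(len(Q))];print('plane',np.linalg.lstsq(A,Q[:,2],rcond=None)[0])
Q=P[(D<.025)&(P[:,2]>.12)];print('head',np.median(Q[:,2]),cv2.minAreaRect((Q[:,:2]*1000).astype(np.float32)))
E
```

```text
t 21.8167 pos [0.4965 0.0631 0.2571] yaw 45.98 z [ 0.0153  0.0058 -0.9999] F [ 0.0087  0.1682 -1.0883] M [-0.0392  0.0354 -0.0197] q7 0.6506579528468022 op 0.6009112356708216
scene shoulder top 111 0.10006077076731734 tank top 0.0648845644614281
wrist shoulder top 852 0.10050921512793043 tank top 0.06559020376067892
plane [-0.008   0.0117  0.1009]
head 0.31500368210151186 ((492.1358947753906, 67.07356262207031), (30.215320587158203, 39.17679977416992), 51.71453094482422)
```

View pics/e3.png

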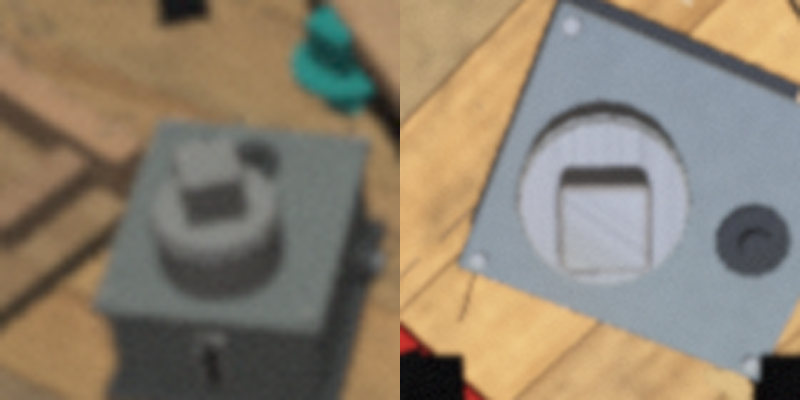

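View pics/t6.png

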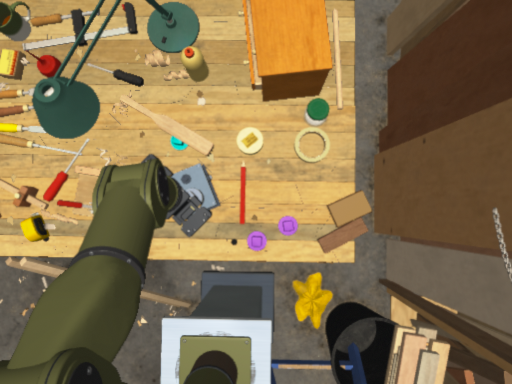

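The pictures show the plug seated flat on the neck, with its shoulder top at 0.1005–0.1009 and no visible gap. The pencil, tin, block and tape are where they were at the start.

```bash
python3 - <<'E'
from h import *
print(finish_job())
E
```

```text
the job is handed in; nothing more can be done
None
```

The steel plug is screwed fully home in the filler neck and released, and the job was handed in at about 22 s of the 69 s allowed.

- **Finding the thread:** I gripped the plug by its square head, stood it in the neck and turned it anticlockwise with about 3 to 10 N of pressure. It dropped after about 112°, 2° past the stated 110° limit. The early contact heights read 1 to 2.5 mm high, so the pins probably first landed on the lip. Early in that turn the pressure briefly reached about 16 N.
- **Screwing in:** I turned it about 78° clockwise, until the resistance rose to a steady 0.42 N m, against the 1 N m limit. Before letting go I backed off the pressure, and the thread held the plug down.
- **Final checks:** After release, the shoulder top measures 100.5–100.9 mm from the wrist camera and 100.1 mm from the scene camera (nominal 101 mm). It is level, with no visible gap.
- **Bystanders:** The pencil, tin, sanding block and tape roll look unmoved in the top picture.
- **A check that failed:** The last head-height reading from the wrist camera was useless because it picked up the gripper, so I ignored it.

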